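# Pop the fuse hatch of the bench fuse box

### The arm

A 6-joint arm with a two-finger parallel gripper is mounted at the origin on the work surface; the furniture and walls round the work are solid. World frame = base frame: x ahead of the robot, y to its left, z up, the work surface at z = 0. Lengths are in m, angles in degrees, forces in N, time in s.
With the tool pointing down it reaches from about 0.325 to 0.85 m from the base axis. Payload 15.5 kg.
Tool frame: the origin (TCP) lies midway between the tips of the shut fingers; the grasp point (between the pads) lies 19 mm behind it; y points along the fingers, x is the direction in which the jaws open and shut, and the axes are right-handed (so a half turn about y gives the same grasp; the last joint's range is limited). The gripper opens to 91 mm and grips with 3 to 60 N. Pads are 32 mm wide; open, the fingers measure 118 mm over their backs; the gripper's body (76 mm by 178 mm) begins 60 mm behind the grasp point.
Start: joints at [-74.169, 28.281, 77.091, -0, 74.628, -5.472], TCP at [0.227, -0.582, 0.214] pointing down, gripper open.
Joint ranges: [-166.48, 166.48], [-47.26, 123.95], [12.59, 153.08], [-70.14, 250.14], [6.76, 159.57], [-176.63, 176.63]. Speed limits (degrees/s): [108.29, 108.29, 147.25, 172.46, 172.46, 172.46].

### API

Orientations are given as a 3x3 rotation matrix whose columns are the frame's x, y, z axes.
In Python, from bench import ctrl gives the robot as it stands. The module is installed in compiled form; this text tells all that it offers. Calls block until the motion is done:
- ctrl.goto(position, orientation): joint-space move of the TCP to a pose.
- ctrl.move_l(position, vel=0.15, ori=None, contact_N=None): straight line of the TCP; ori=None keeps the orientation; vel is the mean speed in m/s. With contact_N (N) it stops when the force on the tool has changed by that much, and returns True; else False.
- ctrl.movej(angles): joint-space move.
- ctrl.command_gripper(opening): opening from 0.0 (shut) to 1.0 (fully open); the grip force is fixed at half the most; returns when the fingers have stopped.
- ctrl.sleep(seconds).
- ctrl.ik(position, orientation): joint angles nearest the present ones, or None.
- ctrl.read_camera(name): name is "scene" or "top" or "wrist"; returns the picture (400x640x3 uint8, blue, green, red); there is no depth.
- ctrl.camera_params(name): a dict with "fx", "fy", "cx", "cy" (pixels), "pose" (4x4, takes a point from camera to world coordinates); the wrist camera has in their place "T_tool_cam" (4x4, takes a point from camera to tool coordinates, whose origin is the TCP and whose axes are the tool frame's). Camera axes: x right, y up, looking along -z (the intrinsics and any distortion apply to the point x, -y, -z); pixel columns grow to the right and rows downward; lengths in m; the calibration is good to about 2 mm. A picture is of the moment at which its call begins: read the wrist's pose just before it. camera_params takes no time and is no camera call.
A pose or a line that the arm cannot do raises ctrl.MotionError and nothing moves.
- ctrl.sign_off(): hands the job in, once; it reports no verdict.
Readings, each from a call of its own:
- ctrl.current_t(): time.
- ctrl.current_q(): joint angles.
- ctrl.current_dq(): joint speeds.
- ctrl.current_effort(): joint torques, N m.
- ctrl.current_tool_pos(): TCP position.
- ctrl.current_eef_rot(): TCP orientation.
- ctrl.current_contact_force(): force on the tool from outside, world axes, zero at the start.
- ctrl.current_wrist_torque(): the same for the moment, N m.
- ctrl.current_grip_width(): opening from 0.0 (shut) to 1.0 (fully open).
Only numpy, scipy, OpenCV 4.12 (cv2) and the standard library are available. Lean on these libraries where they do the work, as an engineer would, in place of code of your own. Each camera call takes 0.05 s, during which the arm holds its last target.

### The job

With the fingertips, gently press the orange hatch of the fuse box in once, until its push-push latch lets go, then draw back so that it pops open, and see that it stays fully open with nothing touching it. Do not press it shut again or take hold of it, leave the blue battery hatch shut, and do not disturb the small things standing about; nothing is to be picked up.

Things in the scene. Friction and masses are not known exactly. Their poses are not given: they have to be found in the camera images.
- fuse_box: Fuse box: fixed grey box 132 deep (x) x 84 wide (y) x 72 mm high, with an ORANGE hatch in its top. Origin: centre of its underside; x from front to back (front faces the robot within 0.45 rad), z up. The hatch is 66 mm wide, its top at 73 mm; hinge along y at x = +30, z = 70 mm, free edge in front at x = -66 mm; flush 8 mm rims beside it. Behind the hinge a solid top with terminals, green lamp.
- fuse_hatch (a joint): Orange hatch, rad: 0 shut and latched; negative pressed in (firm stop at -0.075, 7 mm at the front edge); 1.25 fully open, standing steeply. Its push-push latch lets go once pressed past -0.035 (3 mm, 2 to 3 N at the press point; go on to the stop); then the spring lifts it after the withdrawing finger, open in about 0.5 s. Pressing the open hatch right down latches it shut.
- fuse_hatch_press (a point): The place to press on the orange hatch: top surface, in the middle of its black ribs, 77 mm in front of the hinge and 19 mm behind the free edge. Moves with the hatch; 73 mm above the table when shut.
- fuse_pin (a joint): Sideways position of the small latch pin hidden inside the fuse box, m (nothing to touch): about 0 when latched, +0.0045 when the hatch is open, up to +0.010 while it pops; it goes below -0.005 only when the open hatch is pushed shut again.
- battery_box: Battery box, left alone: the same fixed grey box 132 deep (x) x 84 wide (y) x 72 mm high, with a BLUE hatch in its top. Origin: centre of its underside; x from front to back (front faces the robot within 0.45 rad), z up. The hatch is 66 mm wide, its top at 73 mm. Hinge and latch as on the fuse box.
- battery_hatch (a joint): Angle of the blue battery hatch, rad; the same kind of latch: 0 = shut and latched, negative = pressed in, 1.25 = open. Which of the two boxes stands on the left varies.
- tack_jar: Loose bystander: clear glass jar of tacks with a brass-coloured lid, 54 mm across, 74 mm tall; origin at the centre of its underside.
- beeswax: Loose bystander: small yellow-brown block of wax, 34 x 52 x 18 mm; origin at the centre of its underside.
- spool_3: Loose bystander: wooden spool of dark blue thread, 43 mm across, 63 mm tall; origin at the centre of its underside.
- dye_bottle: Loose bystander: small tan bottle with black cap, 36 mm across, 66 mm tall; origin at the centre of its underside.

How it is judged (in metres and radians):
On the way, in this order (a step that is already met when the one before it is completed fails the run):
1. the orange hatch is pressed in by the fingers (value of joint fuse_hatch below -0.015 rad and contact force between the fingers and fuse_box above 0.5 N), for 0.05 s.
2. the orange hatch has popped fully open and stays so, untouched, for a second (value of joint fuse_hatch above 1.1 rad and contact force between the fingers and fuse_box below 0.05 N), for 1 s.
At the end, for the whole second after the job is handed in: the orange hatch stands open by more than 1.1 rad, at rest (under 0.1 rad/s); the blue hatch is shut (within 0.03 rad); every loose bystander is within 30 mm of where it stood (value of joint fuse_hatch above 1.1 rad and velocity of joint fuse_hatch between -0.1 and 0.1 rad/s and value of joint battery_hatch between -0.03 and 0.03 rad and distance of each of tack_jar, beeswax, spool_3, dye_bottle from where it was at the start of the episode below 0.03 m); the robot touches nothing.
It fails at once if the orange hatch is pressed shut again after it has popped (value of joint fuse_pin below -0.005 m).
It fails at once if the orange hatch is gripped, or pushed with more than 8 N, once it is well open (beyond 0.6 rad) (value of joint fuse_hatch above 0.6 rad and contact force between the fingers and fuse_box above 8 N).
It fails at once if the fuse box is struck or pressed by the fingers with more than 60 N (contact force between the fingers and fuse_box above 60 N).
It fails at once if the blue battery hatch is pressed in or opened (more than 0.03 rad) (value of joint battery_hatch above 0.03 rad or value of joint battery_hatch below -0.03 rad).
It fails at once if a loose bystander is lifted, pushed or knocked more than 30 mm away (distance of any of tack_jar, beeswax, spool_3, dye_bottle from where it was at the start of the episode above 0.03 m).
It also fails if it takes over 32 s, if anything falls off the work surface, if the arm or the gripper's body presses on something with over 40 N, if the wrist force passes 120 N, or if a joint passes its speed limit or range.

## Working session

There is one attempt and no reset: what is moved stays moved. The work goes in short steps, each a Python script; the robot and the scene stay as the last script left them, time stands still between calls to the robot, and variables do not carry over. Pictures are saved under pics/ and viewed, and the job is handed in when it is done.

```bash
mkdir -p pics
python3 - <<'E'
from bench import ctrl
import cv2,numpy as np
np.set_printoptions(precision=4,suppress=True)
print(ctrl.current_t())
for n in("scene","top"):
    cv2.imwrite(f"pics/{n}0.png",ctrl.read_camera(n)); print(n,ctrl.camera_params(n))
print(ctrl.camera_params("wrist"))
print(ctrl.current_t(),ctrl.current_tool_pos(),ctrl.current_eef_rot(),ctrl.current_grip_width())
E
```

```text
0.0
scene {'fx': 498.0701116770963, 'fy': 498.0701116770963, 'cx': 319.5346227678633, 'cy': 207.4354837743029, 'pose': array([[ 0.8709,  0.2862, -0.3997, -0.0723],
       [-0.4914,  0.4848, -0.7236, -1.0902],
       [-0.0133,  0.8265,  0.5628,  0.8981],
       [ 0.    ,  0.    ,  0.    ,  1.    ]])}
top {'fx': 369.840026476909, 'fy': 369.840026476909, 'cx': 323.7053598147567, 'cy': 201.01087040401734, 'pose': array([[-0.0231,  0.9893, -0.1444,  0.3825],
       [-0.9997, -0.0213,  0.0141, -0.0098],
       [ 0.0109,  0.1447,  0.9894,  1.0521],
       [ 0.    ,  0.    ,  0.    ,  1.    ]])}
{'fx': 344.49372023424604, 'fy': 344.49372023424604, 'cx': 316.23968736792665, 'cy': 199.88888547239995, 'T_tool_cam': array([[ 1.    , -0.0001,  0.0002, -0.0005],
       [ 0.0002,  0.2859, -0.9583, -0.1698],
       [ 0.    ,  0.9583,  0.2859,  0.0809],
       [ 0.    ,  0.    ,  0.    ,  1.    ]])}
0.1 [ 0.227  -0.582   0.2134] [[ 0.3633 -0.0003  0.9317]
 [-0.9317  0.001   0.3633]
 [-0.0011 -1.      0.0001]] 0.9995872361646341
```

View pics/scene0.png

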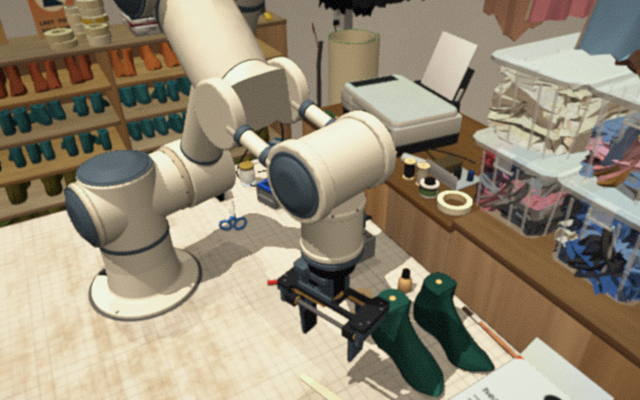

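View pics/top0.png

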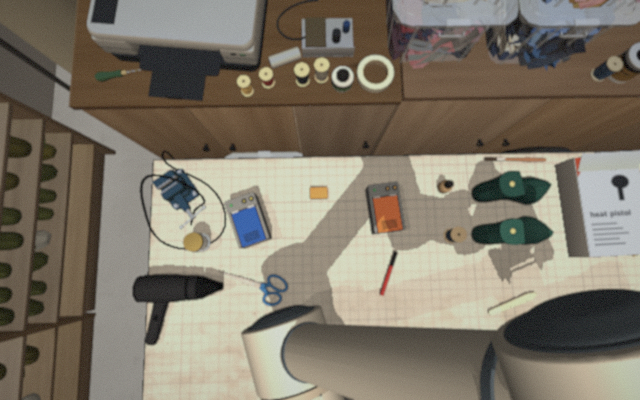

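The top view shows the orange-hatched fuse box at about (386,210), the blue battery box at (248,218), the wax at (318,192), the jar at (195,243), and two small things near (446,185) and (458,235). Next I'll enlarge this area and get rough positions.

```bash
cat > h.py <<'E'
from bench import ctrl
import cv2,numpy as np
np.set_printoptions(precision=4,suppress=True)
def campose(n):
    p=ctrl.camera_params(n)
    if n!="wrist": return p,p["pose"]
    T=np.eye(4);T[:3,:3]=ctrl.current_eef_rot();T[:3,3]=ctrl.current_tool_pos()
    return p,T@p["T_tool_cam"]
def ray(p,T,u,v):
    d=T[:3,:3]@np.array([(u-p["cx"])/p["fx"],-(v-p["cy"])/p["fy"],-1]);return T[:3,3],d
def atz(p,T,u,v,z):
    o,d=ray(p,T,u,v);return o+d*(z-o[2])/d[2]
def proj(p,T,X):
    c=np.linalg.inv(T)@np.append(X,1);return p["cx"]+p["fx"]*c[0]/-c[2],p["cy"]-p["fy"]*c[1]/-c[2]
def tri(obs):
    A=np.zeros((3,3));b=np.zeros(3)
    for p,T,u,v in obs:
        o,d=ray(p,T,u,v);d=d/np.linalg.norm(d);M=np.eye(3)-np.outer(d,d);A+=M;b+=M@o
    return np.linalg.solve(A,b)
E
python3 - <<'E'
from h import *
p,T=campose("top")
im=cv2.imread("pics/top0.png")
cv2.imwrite("pics/top0c.png",cv2.resize(im[150:270,350:480],None,fx=5,fy=5,interpolation=cv2.INTER_CUBIC)[:600,:650])
for n,u,v,z in[("orange",386,210,.073),("blue",249,223,.073),("wax",318,190,.018),("jar",193,242,.074),("A",445,185,.06),("B",456,235,.06)]: print(n,atz(p,T,u,v,z))
E
```

```text
orange [ 0.4975 -0.1896  0.073 ]
blue [0.4708 0.1753 0.073 ]
wax [ 0.5653 -0.0091  0.018 ]
jar [0.424  0.3212 0.074 ]
A [ 0.5644 -0.3571  0.06  ]
B [ 0.4274 -0.3771  0.06  ]
```

View pics/top0c.png

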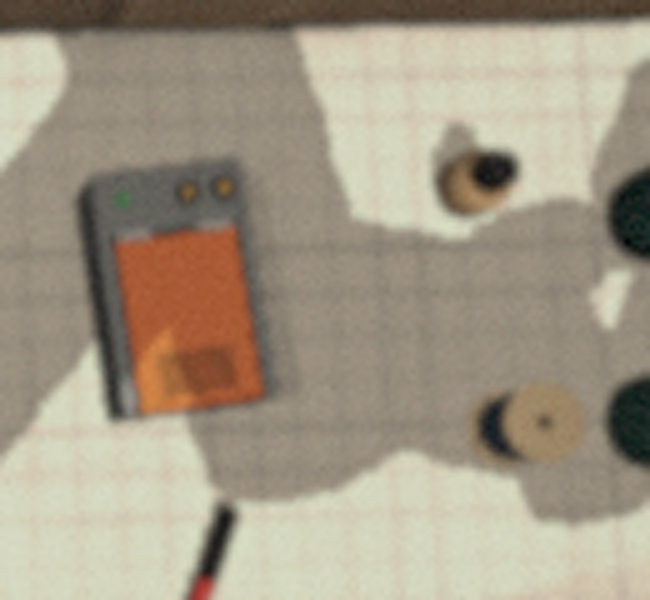

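Run:
```python
from h import *
p,T=campose("top")
for n,u,v in[("BL",115,241),("BR",237,228),("FL",138,413),("FR",266,402),("ribs",198,370)]: print(n,atz(p,T,350+u/5-.4,150+v/5-.4,.073))
BL,BR,FL,FR=[atz(p,T,350+u/5-.4,150+v/5-.4,.073) for u,v in[(115,241),(237,228),(138,413),(266,402)]]
x=(BL+BR-FL-FR)/2;print("len",np.linalg.norm(x),"yaw",np.degrees(np.arctan2(x[1],x[0])))
y=(BL+FL-BR-FR)/2;print("wid",np.linalg.norm(y),np.degrees(np.arctan2(-y[0],y[1])))
# candidate orientations
psi=np.arctan2(x[1],x[0])
for tilt in(0,20,30):
  for s in(1,-1):
    t=np.radians(tilt);f=np.array([np.cos(psi),np.sin(psi),0]);
    yv=np.array([0,0,-1])*np.cos(t)+f*np.sin(t); zv=s*(f*np.cos(t)+np.array([0,0,1])*np.sin(t))
    R=np.c_[np.cross(yv,zv),yv,zv]
    for P in([.45,-.185,.075],[.38,-.17,.2],[.36,-.16,.3]): print(tilt,s,P,ctrl.ik(P,R))
```

```text
BL [ 0.5312 -0.1551  0.073 ]
BR [ 0.5369 -0.2211  0.073 ]
FL [ 0.4389 -0.1634  0.073 ]
FR [ 0.4432 -0.2317  0.073 ]
ribs [ 0.461  -0.1964  0.073 ]
len 0.0935133817514873 yaw 5.790512096589431
wid 0.06728403496798033 4.243306031689401
0 1 [0.45, -0.185, 0.075] [-29.3843  28.8495 105.1011  -0.      46.0494  54.8252]
0 1 [0.38, -0.17, 0.2] [-32.3335  12.5661 105.8138  -0.      61.62    51.876 ]
0 1 [0.36, -0.16, 0.3] [-32.664    3.8682  98.8079  -0.      77.324   51.5455]
0 -1 [0.45, -0.185, 0.075] [ -29.3843   28.8495  105.1011   -0.       46.0494 -125.1748]
0 -1 [0.38, -0.17, 0.2] [ -32.3335   12.5661  105.8138   -0.       61.62   -128.124 ]
0 -1 [0.36, -0.16, 0.3] [ -32.664     3.8682   98.8079   -0.       77.324  -128.4545]
20 1 [0.45, -0.185, 0.075] [-39.7769  26.3072 119.9811  37.1477  23.8558  11.4968]
20 1 [0.38, -0.17, 0.2] [-45.838    6.3679 118.9258  22.5957  44.2573  23.5197]
20 1 [0.36, -0.16, 0.3] [-47.2961  -4.5328 110.6777  17.9225  62.7021  30.2016]
20 -1 [0.45, -0.185, 0.075] [ -39.7769   26.3072  119.9811   37.1477   23.8558 -168.5032]
20 -1 [0.38, -0.17, 0.2] [ -45.838     6.3679  118.9258   22.5957   44.2573 -156.4803]
20 -1 [0.36, -0.16, 0.3] [ -47.2961   -4.5328  110.6777   17.9225   62.7021 -149.7984]
30 1 [0.45, -0.185, 0.075] [-46.5045  28.8061 127.2103  79.5973  23.7155 -36.9091]
30 1 [0.38, -0.17, 0.2] [-54.9449   6.1538 125.7677  42.1983  40.4947  -1.6817]
30 1 [0.36, -0.16, 0.3] [-57.3765  -6.7818 117.0586  31.2885  59.2138  13.011 ]
30 -1 [0.45, -0.185, 0.075] [-46.5045  28.8061 127.2103  79.5973  23.7155 143.0909]
30 -1 [0.38, -0.17, 0.2] None
30 -1 [0.36, -0.16, 0.3] [ -57.3765   -6.7818  117.0586   31.2885   59.2138 -166.989 ]
```

The orange hatch measures 93 x 67 mm against the stated 96 x 66 mm, yaw about 5°, press point near (0.461, -0.196). I'll shut the gripper and look with the wrist camera from two places.

```bash
cat >> h.py <<'E'
def ori(psi):
    f=np.array([np.cos(psi),np.sin(psi),0]);yv=np.array([0,0,-1.]);zv=-f
    return np.c_[np.cross(yv,zv),yv,zv]
E
python3 - <<'E'
from h import *
R=ori(np.radians(5))
ctrl.command_gripper(0.0)
S={}
for i,P in enumerate([[.40,-.28,.24],[.40,-.10,.24]]):
    ctrl.goto(P,R); ctrl.sleep(.2)
    p,T=campose("wrist"); im=ctrl.read_camera("wrist"); cv2.imwrite(f"pics/w{i}.png",im); np.save(f"T{i}.npy",T)
    print(ctrl.current_tool_pos(),ctrl.current_t(),ctrl.current_contact_force(),[proj(p,T,np.array(X)) for X in([.461,-.196,.073],)])
print(ctrl.current_grip_width())
E
```

```text
[ 0.4    -0.2802  0.24  ] 3.775 [-0.5439 -0.1468 -1.1642] [(np.float64(389.78322440736787), np.float64(244.0765626667701))]
[ 0.4002 -0.1008  0.2399] 4.775 [ 0.0038 -0.1122 -0.063 ] [(np.float64(220.5034713090526), np.float64(230.27476249525358))]
0.00484042753425181
```

View pics/w0.png

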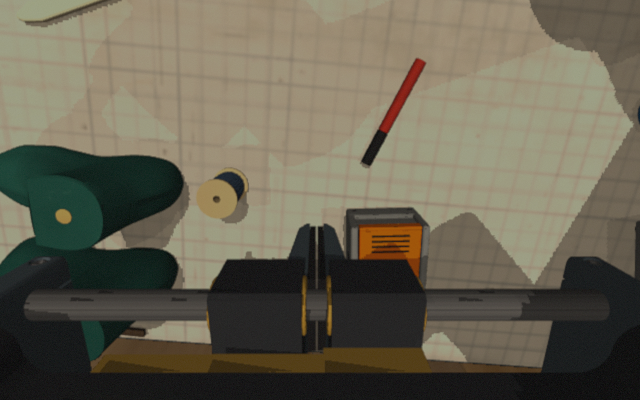

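View pics/w1.png

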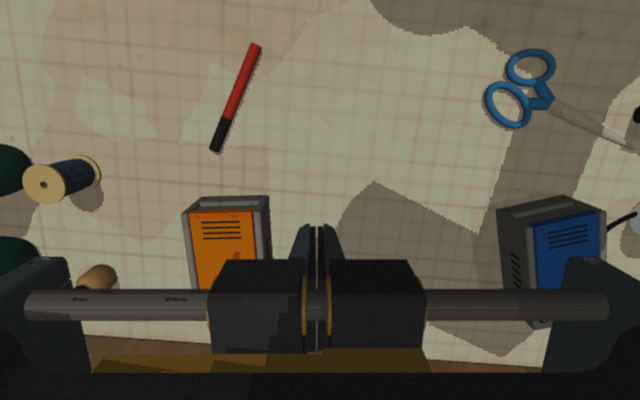

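Both wrist views show the orange hatch's front part and ribs, near (390,243) in w0 and (221,230) in w1, close to where I predicted the press point. I'll enlarge both to triangulate it.

Run:
```python
from h import *
a=cv2.imread("pics/w0.png")[200:290,340:440];b=cv2.imread("pics/w1.png")[190:280,175:275]
cv2.imwrite("pics/wc.png",np.vstack([cv2.resize(x,None,fx=6,fy=6,interpolation=cv2.INTER_CUBIC)[:300] for x in(a,b)]))
```

```text
(no output)
```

View pics/wc.png

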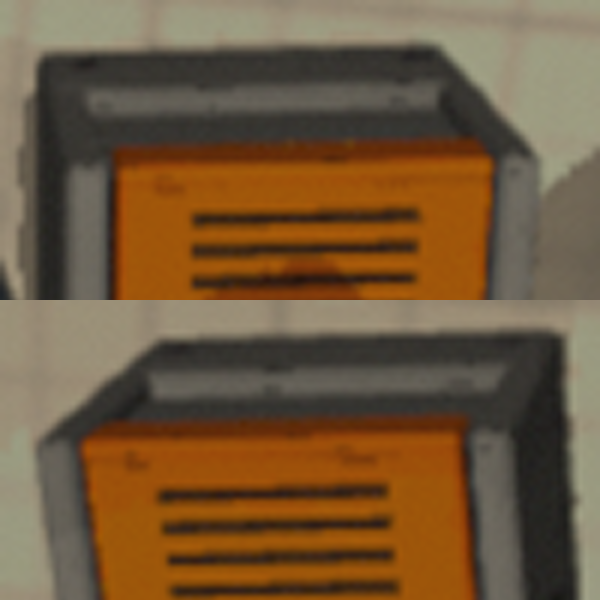

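Run:
```python
from h import *
p=ctrl.camera_params("wrist");T0=np.load("T0.npy");T1=np.load("T1.npy")
X={}
for n,a,b in[("FR",(115,160),(83,137)),("FL",(493,155),(463,132)),("rib1R",(192,218),(158,196)),("rib1L",(420,214),(387,190)),("rib3R",(192,283),(168,261)),("rib3L",(416,279),(393,255))]:
    X[n]=tri([(p,T0,340+a[0]/6-.4,200+a[1]/6-.4),(p,T1,175+b[0]/6-.4,190+b[1]/6-.4)]);print(n,X[n])
d=X["FL"]-X["FR"];psi=np.arctan2(-d[0],d[1]);print("w",np.linalg.norm(d),"yaw",np.degrees(psi))
d=X["rib1L"]-X["rib1R"];print("yaw2",np.degrees(np.arctan2(-d[0],d[1])))
m=(X["FL"]+X["FR"])/2
for ps in (psi,np.radians(5)): print("press",m+.019*np.array([np.cos(ps),np.sin(ps),0]))
a=cv2.imread("pics/w0.png")[200:290,340:440];b=cv2.imread("pics/w1.png")[190:280,175:275]
cv2.imwrite("pics/wd.png",np.hstack([cv2.resize(x,None,fx=4,fy=6,interpolation=cv2.INTER_CUBIC) for x in(a,b)]))
```

```text
FR [ 0.4455 -0.2306  0.0688]
FL [ 0.4386 -0.1646  0.0695]
rib1R [ 0.4537 -0.2164  0.0727]
rib1L [ 0.4492 -0.1767  0.0732]
rib3R [ 0.4659 -0.2148  0.0728]
rib3L [ 0.4613 -0.1754  0.0732]
w 0.06637778116966125 yaw 5.956412570139169
yaw2 6.523139359282051
press [ 0.4609 -0.1956  0.0692]
press [ 0.4609 -0.1959  0.0692]
```

View pics/wd.png

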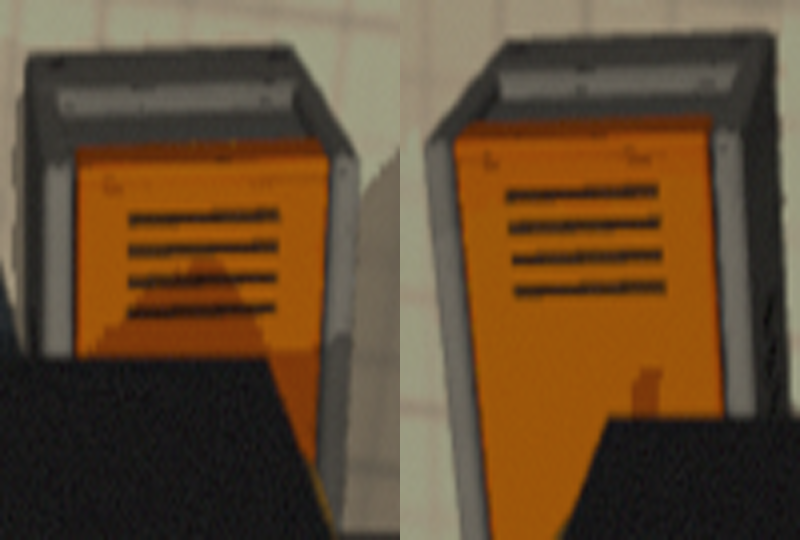

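Four ribs lie at z = 0.073, the expected height, and their centre is at (0.4605, -0.196). The yaw is about 6°. The top camera gave (0.461, -0.196), so the two agree. Next I'll move above it and press.

Run:
```python
from h import *
psi=np.radians(6);R=ori(psi);f=np.array([np.cos(psi),np.sin(psi),0])
P=np.array([.4605,-.196,0])
ctrl.goto(list(P+[0,0,.14]),R)
ctrl.move_l(list(P+[0,0,.082]),vel=.08); ctrl.sleep(.3)
f0=ctrl.current_contact_force()
r=ctrl.move_l(list(P+[0,0,.075-.0005]),vel=.02,contact_N=1.5)
print("touch",r,ctrl.current_tool_pos(),ctrl.current_contact_force()-f0)
r=ctrl.move_l(list(P+[0,0,.0645]),vel=.02,contact_N=10)
z=ctrl.current_tool_pos();F=ctrl.current_contact_force()-f0
print("press",r,z,F)
if not r or z[2]<.0695:
    ctrl.sleep(.1); F=ctrl.current_contact_force()-f0; z=ctrl.current_tool_pos()
    ctrl.move_l(list(z-.10*f+np.array([0,0,.08])),vel=.22)
    print("held",z,F)
print(ctrl.current_tool_pos(),ctrl.current_t())
ctrl.sleep(.6)
cv2.imwrite("pics/after_t.png",ctrl.read_camera("top"));cv2.imwrite("pics/after_w.png",ctrl.read_camera("wrist"))
```

```text
touch False [ 0.4604 -0.196   0.0744] [-0.5568  0.0007 -1.213 ]
press True [ 0.4608 -0.1962  0.0666] [-2.6387  0.1525 14.9903]
held [ 0.4608 -0.1962  0.0668] [-2.4692  1.3186 13.2223]
[ 0.362  -0.2068  0.1464] 8.3917
```

View pics/after_w.png

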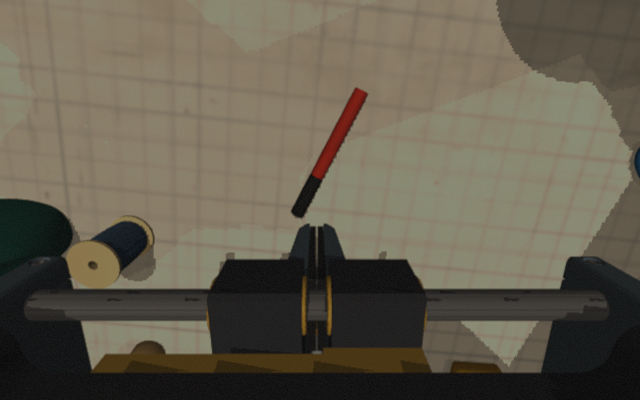

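View pics/after_t.png

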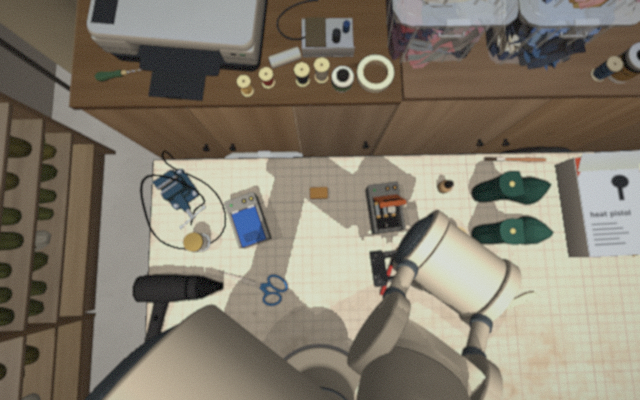

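The press reached the stop (about 6 mm at about 15 N), and the top view shows the hatch standing up near (388,200), clear of the gripper. I'll check the opening angle with a second picture.

Run:
```python
from h import *
ctrl.sleep(.8)
t=ctrl.read_camera("top");s=ctrl.read_camera("scene")
a=cv2.resize(t[170:250,350:430],None,fx=6,fy=6,interpolation=cv2.INTER_CUBIC)
p,T=campose("top");psi=np.radians(6)
f=np.array([np.cos(psi),np.sin(psi),0]);l=np.array([-f[1],f[0],0])
H=np.array([.4605,-.196,.07])+.077*f
for ang in(0,.8,1.1,1.25):
    for sg in(1,-1):
        u,v=proj(p,T,H-.096*np.cos(ang)*f+np.array([0,0,.096*np.sin(ang)])+sg*.033*l);print(ang,sg,(u-350+.4)*6,(v-170+.4)*6)
cv2.imwrite("pics/fin.png",a);cv2.imwrite("pics/fins.png",s);print(ctrl.current_contact_force(),ctrl.current_t())
```

```text
0 1 168.56451843950674 377.54327931039467
0 -1 315.55946147045915 358.6338716345459
0.8 1 183.99360768364932 297.55762916743817
0.8 -1 341.183008890946 277.4998900382972
1.1 1 182.09455831311777 237.04157425759178
1.1 -1 341.5757697625655 216.820275605907
1.25 1 179.4263494156071 203.17537637256282
1.25 -1 339.54924972923834 182.94555934421783
[-0.2147  0.1844 -0.7744] 9.9917
```

View pics/fin.png

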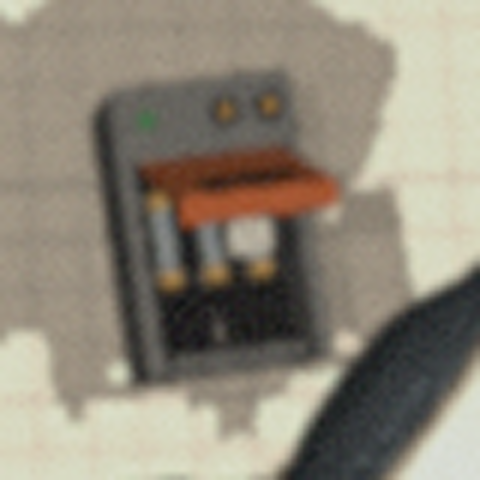

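View pics/fins.png

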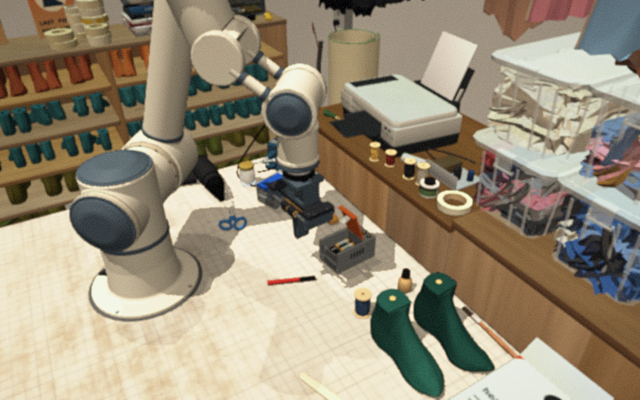

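The free edge of the hatch, near (180,205) and (340,185) in the crop, matches the 1.25 rad prediction; 1.1 rad would put it about 34 px (in the crop) lower. The blue hatch is shut, the bystanders look unmoved, and the arm is clear.

Run:
```python
from bench import ctrl
ctrl.sleep(.5); print(ctrl.current_t()); ctrl.sign_off()
```

```text
10.4917
the job is handed in; nothing more can be done
```

I pressed the orange fuse hatch once with the shut fingertips, in the middle of its ribs at (0.4605, -0.196). It went in about 6 mm to the stop at about 15 N. I then drew back toward the robot and upward, the hatch popped open, and I handed the job in at about 10.5 s.

- **Orange hatch:** more than a second after popping, its free edge lay where an angle of 1.25 rad puts it in the top picture, well past 1.1 rad. The fingers were about 10 cm back from the press point and clear of it.
- **Blue hatch and bystanders:** the blue hatch looked shut. The bystanders I could see looked unmoved, judged by eye and not measured. In the last top picture the arm hid the spool, but it was standing in the wrist and scene pictures.
- **Force readings:** the tool force read within about 1 N of zero at the end, with the arm holding still and clear. The separate light-touch check at z = 0.0745 found no contact, as expected 1.5 mm above the hatch.
- **Measurements:** the top and wrist cameras agreed on the press point to within 1 mm. The wrist views put the free edge's corners about 4 mm low, at z = 0.069, so I used the ribs' height of 0.073 instead, which matched the text.

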